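# Engage the drive selector of a feed unit on the assembly line

## Task

Engage the gearbox of the feed drive in the middle of the bench: pull its sprung selector knob up out of the park slot, turn it clockwise (seen from above) to the working detent near the second tick, and let the spring draw it fully home there. The detent plate is set by hand, so the exact place has to be felt; do not force the knob's pin against the collar. Leave everything else on the bench where it is.

Things in the scene. Friction and masses are not known exactly. Their poses are not given: they have to be found in the camera images.
- gearbox: Fixed feed drive: dark base plate 205 x 265 x 15 mm, black gear case 110 x 110 mm (top 95 mm above the bench), grey motor beside it, lower. Origin on the bench under the knob's vertical axis; z up; -x its front, roughly towards the robot; +y towards the motor. Two white ticks on the case top, 47 mm from the axis: park tick at -x, working tick 1.05 rad clockwise of it from above.
- selector_grip (a point): Grip point of the grey plastic selector knob, on its vertical axis, 142 mm above the bench when seated; moves with the knob. Knob: round skirt 74 mm across, from 97 to 116 mm high when seated, with an upright grip bar 52 long, 14 thick, 35 mm high; the point is 9 mm below the bar's top (151 mm). Its -x axis runs along the bar to the end with the white pointer; y is across the thickness.
- selector_lift (a joint): How far the knob is pulled up, m: 0 seated, 0.016 upper stop. Spring and weight pull it down with about 9 N seated, 12 N at the top, slowed by grease (80 N per m/s). The pin clears the collar above 0.008; released between the slots the knob stays up at about 0.007, its pin resting on the collar. Held loosely, it drops by itself when turned over a slot.
- selector (a joint): Angle of the knob, rad, growing clockwise seen from above; 0 with the pointer at the park tick; stops at -0.5 and 1.6. Turns easily when pulled up. The park slot is at 0 (play 0.09 either way). The working detent lies somewhere from 0.82 to 1.28, hidden under the skirt, different each time (play about 0.04 either way). No other slots.
- selector_pin: The steel detent pin, a flat key 6 mm wide and 12 mm long radially, fixed under the knob's skirt 28 mm from the axis on the pointer's side, hidden; seated, its foot is 8 mm below the collar's rim. Origin on the knob's axis at the skirt's underside.
- collar: The slotted steel collar and adjustable detent plate under the skirt (rim 68 mm across, its top 107 mm above the bench), in which the pin seats; origin at the unit's origin. The pin should never be pressed against it with more than 40 N (the spring alone gives about 11 N at rest).
- pinion: Loose steel pinion, 36 mm across, 20 mm high, standing on the unit's base plate behind the motor; a bystander. Origin at its underside.
- roller: Loose white roller, 28 mm across, 48 mm high, standing on the base plate behind the gear case; a bystander. Origin at its underside.
- screwdriver: Loose screwdriver lying on the bench to the left; a bystander.
- wrench: Loose wrench lying on the bench to the right; a bystander.
- oiler: White bottle, 44 mm across, 110 mm high, standing to the left; a bystander. Origin at its underside.
- nut_cup: Steel cup, 70 mm across, 60 mm high, standing to the right; a bystander. Origin at its underside.
- bearing: Steel bearing ring, 48 mm across, 14 mm high, lying to the right; a bystander. Origin at its underside.

How it is judged:
By the outcome, as a careful person would: the job done as asked, in the order asked, and still so for the second after the job is handed in, with the robot touching nothing.
It also fails if it takes over 48 s, if anything falls off the work surface, if the arm or the gripper's body presses on something with over 40 N, if the wrist force passes 120 N, or if a joint passes its speed limit or range.

## Robot

A 7-joint arm with a two-finger parallel gripper is mounted at the origin on the work surface. World frame = base frame: x ahead of the robot, y to its left, z up, the work surface at z = 0. Lengths are in m, angles in rad, forces in N, time in s.
With the tool pointing down it reaches from about 0.425 to 0.925 m from the base axis. Payload 6.8 kg.
Tool frame: the origin (TCP) lies on the mounting face of the last link; the fingertips stand 173 mm ahead of it and the grasp point (between the pads) lies 155 mm ahead of it; y points along the fingers, x is the direction in which the jaws open and shut, and the axes are right-handed (so a half turn about y gives the same grasp; the last joint's range is limited). The gripper opens to 85 mm and grips with 20 to 120 N. Pads are 22 mm wide; open, the fingers measure 114 mm over their backs; the gripper's body (76 mm by 85 mm) begins 54 mm behind the grasp point. The pads swing forward as they close: fully open they stand 13 mm farther back than shut.
Start: joints at [-1.219, 0.477, 0.022, 1.555, -0.011, 1.109, -0.083], TCP at [0.3, 0.605, 0.405] pointing down, gripper open.
Joint ranges: [-2.96, 2.96], [-0.34, 2.1], [-1.41, 1.46], [0.24, 2.44], [-1.37, 4.51], [0.17, 1.92], [-2.96, 2.96]. Speed limits (rad/s): [2.39, 2.39, 3.14, 3.14, 3.14, 3.14, 3.14].

## Interface

Orientations are given as a rotation vector (axis times angle).
In Python, from bench import r gives the robot as it stands.
- The arm moves only by the tool step_arm, never from a script. Its arguments are lists of equal length, an entry for each row: "xyz": the shift along the tool's x, y, z scaled (see below), a list of three; "rotation": the turn, a rotation vector about the tool's x, y, z scaled (see below), a list of three. A call has 1 to 20 rows; each row is the pose to reach, as a shift and turn from the pose measured when the call began, along the tool's axes at that moment; what a row does not reach only later rows make up. The controller multiplies each number of a shift by 30 cm and each number of a turn by 90 degrees. A row lasts 1/8 s, in which the tool goes at most 62.5 mm and 10.7 degrees, less where a joint would pass 70% of its speed; a pose out of reach is approached as far as the arm can. A call with a number of a shift or a turn outside -1 to 1 is refused whole. A call with a gripper value outside its range is refused whole. "grip" is the closure, from 0 (fully open) to 1 (shut), set as the call begins (left out, the last holds). The fingers move at their own pace and stop on an object; "force" is the grip in N (left out, the last holds). Time passes only in rows, so rows that repeat a pose let the fingers close. It gives the time, the measured TCP pose, the force and the opening at its end, in the units of the state.
- r.get_obs(): the state, without advancing time (a new reading comes with each control period).
- r.grab_frame(name): name is "scene" or "top"; returns a dict with "pixels" (400x640x3 uint8, red, green, blue), "fx", "fy", "cx", "cy" (pixels), "dist_coeffs" ([k1, k2, p1, p2, k3] as OpenCV has them; the pictures are not rectified), "position" and "attitude" of the camera in the world. Camera axes: x right, y down, z forward; pixel columns grow to the right and rows downward; lengths in m; the calibration is good to about 2 mm. A picture is of the moment at which its call begins. There is no depth.
- r.hand_in(): hands the job in, once; it reports no verdict.
The state is a dict: "clock": time; "joints": joint angles; "qvel": joint speeds; "tau": joint torques, N m; "tcp_pos": TCP position; "orientation": TCP orientation; "contact_force": force on the tool from outside, world axes, zero at the start; "moment": the same for the moment, N m; "grip_width": finger opening in m.
Only numpy, scipy, OpenCV 4.12 (cv2) and the standard library are available. Lean on these libraries where they do the work, as an engineer would, in place of code of your own. Each camera call takes 0.05 s, during which the arm holds its last target.

## Working session

There is one attempt and no reset: what is moved stays moved. The work goes in short steps, Python scripts to look and compute and a tool call to move; the robot and the scene stay as the last step left them, time stands still between calls to the robot, and variables do not carry over. Pictures are saved under pics/ and viewed, and the job is handed in when it is done.

Besides the shell and the picture viewer there is one more tool, called after ">>>" as name(argument=value, ...) on one line, values as JSON. step_arm: Moves the arm, as the interface text tells. Its arguments: {"type":"object","properties":{"xyz":{"type":"array"},"rotation":{"type":"array"},"grip":{"type":"number"},"force":{"type":"number"}},"required":["xyz","rotation"]}

```bash
ls; mkdir -p pics
python3 - <<'E'
from bench import r
import cv2,numpy as np
o=r.get_obs(); print(o)
for n in("scene","top"):
    f=r.grab_frame(n); cv2.imwrite(f"pics/{n}0.png",f["pixels"][:,:,::-1])
    print({k:v for k,v in f.items() if k!="pixels"})
    np.savez(f"{n}0.npz",**f)
E
```

```text
pics
{'clock': 0.0, 'joints': array([-1.21911953,  0.47782759,  0.02235981,  1.55647489, -0.0115122 ,
        1.10928694, -0.08304646]), 'qvel': array([ 0.00091297,  0.00164992,  0.00031826,  0.00168381, -0.00029023,
       -0.00010132, -0.00168664]), 'tau': array([-1.44731484e-04, -5.96435058e+01,  1.60755884e+00, -2.81201953e+01,
        1.23981637e-02,  9.26314853e-03,  4.45819062e-07]), 'tcp_pos': array([0.29940683, 0.60465148, 0.40369747]), 'orientation': array([-1.3934125 , -0.86316034,  0.86563528]), 'contact_force': array([-0.14274679, -0.28353436,  0.36900529]), 'moment': array([0.01055392, 0.01931506, 0.01305063]), 'grip_width': 0.08529062812243411}
{'fx': 488.4015882823992, 'fy': 488.4015882823992, 'cx': 316.88312929442156, 'cy': 197.85697867633738, 'dist_coeffs': array([-0.05559026,  0.        ,  0.        ,  0.        ,  0.        ]), 'position': array([ 1.09965426, -0.43180367,  1.2641319 ]), 'attitude': array([-2.35092467, -1.21700184,  0.33305229])}
{'fx': 397.6690855937602, 'fy': 397.6690855937602, 'cx': 322.0268599831294, 'cy': 200.86731884161784, 'dist_coeffs': array([-0.09902105,  0.        ,  0.        ,  0.        ,  0.        ]), 'position': array([ 0.30237409, -0.03287501,  1.28945239]), 'attitude': array([-2.1236763 ,  2.11982458, -0.22374989])}
```

View pics/scene0.png

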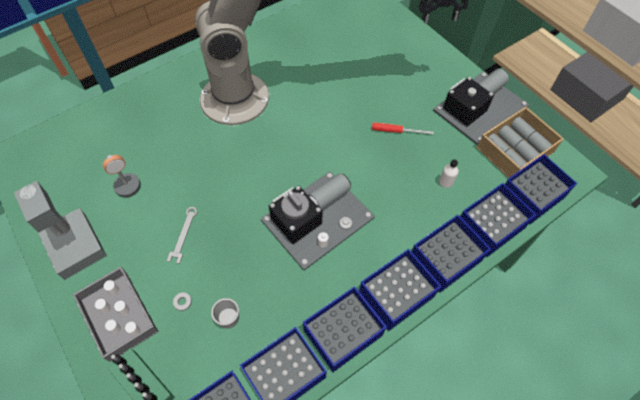

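View pics/top0.png

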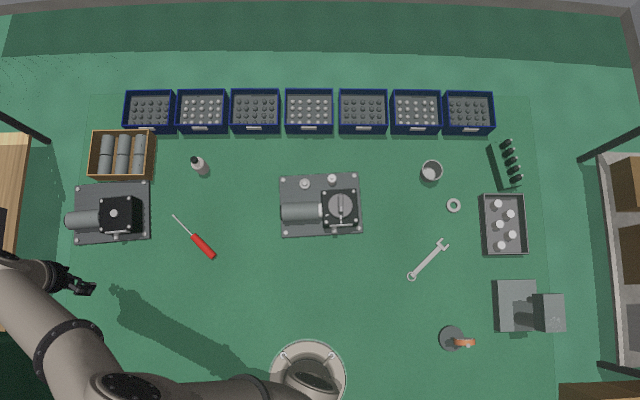

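Run:
```python
from scipy.spatial.transform import Rotation as R
print(R.from_rotvec([-1.3934125 , -0.86316034,  0.86563528]).as_matrix().round(3))
import numpy as np
for n in("scene","top"):
    f=np.load(n+"0.npz"); print(R.from_rotvec(f["attitude"]).as_matrix().round(3))
```

```text
[[ 0.444 -0.001 -0.896]
 [ 0.896 -0.002  0.444]
 [-0.002 -1.    -0.   ]]
[[ 0.577  0.703 -0.416]
 [ 0.817 -0.497  0.294]
 [ 0.    -0.509 -0.861]]
[[ 0.001 -0.98   0.198]
 [-1.    -0.003 -0.011]
 [ 0.011 -0.198 -0.98 ]]
```

The scene view shows the feed drive around (315,215) with the knob at about (295,200). The top view shows it at about (320,205) with the knob near (341,208). I'll zoom in on both.

Run:
```python
import cv2,numpy as np
a=np.load("scene0.npz")["pixels"][165:275,250:385,::-1]; b=np.load("top0.npz")["pixels"][160:250,270:375,::-1]
cv2.imwrite("pics/z1.png",cv2.resize(a,None,fx=5.5,fy=5.4,interpolation=cv2.INTER_CUBIC))
cv2.imwrite("pics/z2.png",cv2.resize(b,None,fx=6.5,fy=6.5,interpolation=cv2.INTER_CUBIC))
```

```text
(no output)
```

View pics/z1.png

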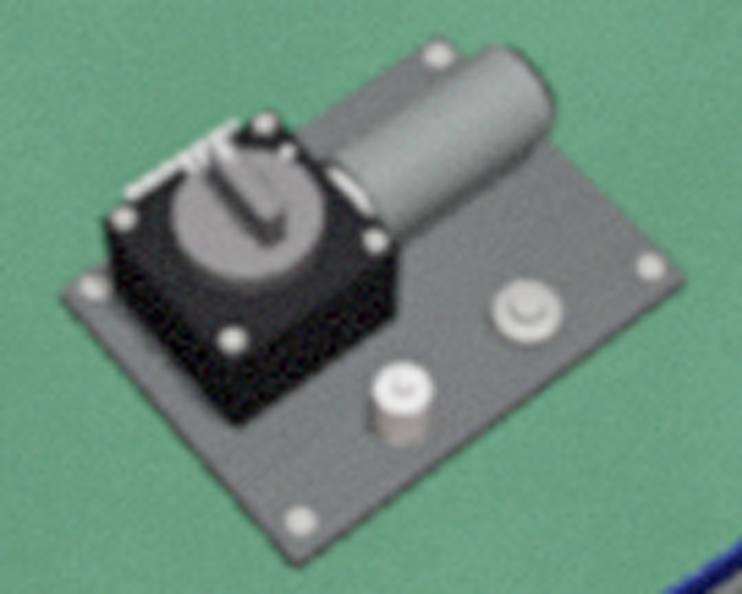

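View pics/z2.png

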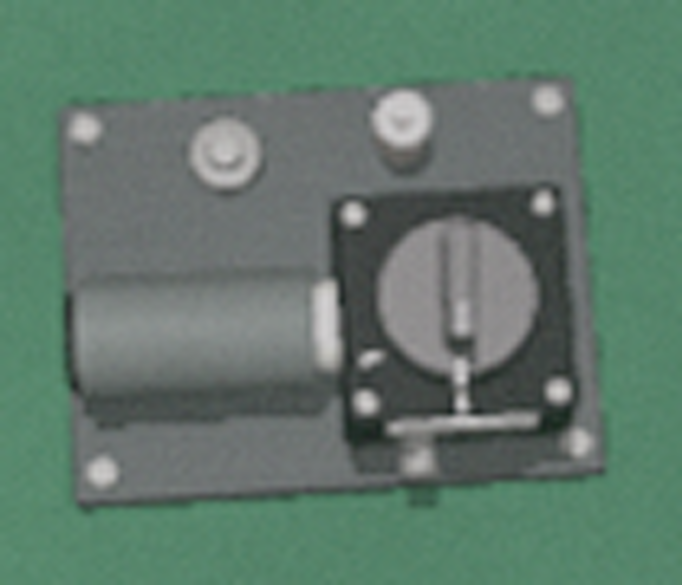

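```bash
cat > h.py <<'E'
import numpy as np,cv2
from scipy.spatial.transform import Rotation as R
from scipy.optimize import least_squares
def cast(f,px,z):
    K=np.array([[f["fx"],0,f["cx"]],[0,f["fy"],f["cy"]],[0,0,1.]])
    u=cv2.undistortPoints(np.array(px,float).reshape(-1,1,2),K,f["dist_coeffs"]).reshape(-1,2)
    d=np.c_[u,np.ones(len(u))]@R.from_rotvec(f["attitude"]).as_matrix().T
    p=f["position"]; return p+d*((z-p[2])/d[:,2])[:,None]
E
python3 - <<'E'
from h import *
# zoom->px : px = off + (zx+.5)/s-.5
def un(p,off,s): p=np.array(p,float); return np.array(off)+(p+.5)/np.array(s)-.5
T=np.load("top0.npz");S=np.load("scene0.npz")
t=lambda p:un(p,(270,160),(6.5,6.5)); s=lambda p:un(p,(250,165),(5.5,5.4))
for nm,f,g,scr,base in(("top",T,t,[(353,214),(543,203),(558,390),(367,402)],[(85,126),(547,100),(579,442),(102,472)]),
              ("scene",S,s,[(375,240),(232,340),(123,218),(265,124)],[(650,267),(301,521),(93,288),(437,54)])):
    for lst,z in((scr,.098),(base,.018)):
        p=cast(f,g(lst),z); print(nm,z,p[:,:2].round(4).tolist(),'mean',p[:,:2].mean(0).round(4))
        a=p[1]-p[0];b=p[3]-p[2];c=p[1]-p[2];d=p[0]-p[3]
        print(' yaw of -y edges',[round(np.degrees(np.arctan2(v[0],-v[1])),2) for v in(a,-b)],'x edges',[round(np.degrees(np.arctan2(v[1],v[0])),2) for v in(c,d)])
    # skirt
    im=f["pixels"]; ctr=g([(458,297)] if nm=="top" else [(248,213)])[0]
    hsv=cv2.cvtColor(im,cv2.COLOR_RGB2HSV)
    v=hsv[...,2]; yy,xx=np.mgrid[:400,:640]
    print('v',v[int(ctr[1]),int(ctr[0])-6:int(ctr[0])+10])
    # edge: radial profile, subpix half level
    P=[]
    K=np.array([[f["fx"],0,f["cx"]],[0,f["fy"],f["cy"]],[0,0,1.]])
    c0=cast(f,[ctr],.116)[0]
    for th in np.arange(0,2*np.pi,.1):
        rr=np.arange(.028,.047,.0005)
        pts=np.c_[c0[0]+rr*np.cos(th),c0[1]+rr*np.sin(th),np.full(len(rr),.116)]
        Rm=R.from_rotvec(f["attitude"]).as_matrix(); 
        uv=cv2.projectPoints(pts,cv2.Rodrigues(Rm.T)[0],-Rm.T@f["position"],K,f["dist_coeffs"])[0].reshape(-1,2)
        val=cv2.remap(v.astype(np.float32),uv[:,0].astype(np.float32).reshape(1,-1),uv[:,1].astype(np.float32).reshape(1,-1),cv2.INTER_LINEAR)[0]
        gr=np.diff(val);
        if gr.min()<-2: P.append(pts[gr.argmin()][:2])
    P=np.array(P)
    q=least_squares(lambda x:np.hypot(P[:,0]-x[0],P[:,1]-x[1])-x[2],[*c0[:2],.037],loss='soft_l1',f_scale=.001).x
    print(nm,'skirt',q.round(4),len(P))
E
```

```text
top 0.098 [[0.5689, -0.0519], [0.5745, -0.1419], [0.4851, -0.1476], [0.4792, -0.0584]] mean [ 0.5269 -0.0999]
 yaw of -y edges [np.float64(3.59), np.float64(3.74)] x edges [np.float64(3.65), np.float64(4.15)]
top 0.018 [[0.6321, 0.0828], [0.6466, -0.152], [0.4713, -0.1653], [0.4558, 0.0709]] mean [ 0.5515 -0.0409]
 yaw of -y edges [np.float64(3.53), np.float64(3.74)] x edges [np.float64(4.33), np.float64(3.87)]
v [144 144 143 123 102 131 143 139 123 127 139 142 138 145 143 140]
top skirt [ 0.5266 -0.0997  0.0366] 63
scene 0.098 [[0.5666, -0.0517], [0.5728, -0.1415], [0.4833, -0.1473], [0.4777, -0.0576]] mean [ 0.5251 -0.0995]
 yaw of -y edges [np.float64(3.96), np.float64(3.6)] x edges [np.float64(3.69), np.float64(3.79)]
scene 0.018 [[0.6276, 0.0835], [0.6428, -0.151], [0.4684, -0.164], [0.4515, 0.0721]] mean [ 0.5476 -0.0399]
 yaw of -y edges [np.float64(3.7), np.float64(4.08)] x edges [np.float64(4.25), np.float64(3.7)]
v [154 154 147 120  94  75  63  74 103 137 145 140 123 115 139 153]
scene skirt [ 0.525  -0.0995  0.0374] 58
```

```bash
cat > g.py <<'E'
import sys
from h import *
from bench import r
AX=np.array([.5258,-.0996]); YAW=np.radians(3.75)
def rel(pos,bar_yaw):  # bar_yaw: world yaw of knob x; tool x = knob y
    o=r.get_obs(); M=R.from_rotvec(o["orientation"]).as_matrix()
    jy=bar_yaw+np.pi/2
    x=np.array([np.cos(jy),np.sin(jy),0]); y=np.array([0,0,-1.]); G=np.c_[x,y,np.cross(x,y)]
    s=M.T@(np.array(pos)-o["tcp_pos"])/.3; w=R.from_matrix(M.T@G).as_rotvec()/(np.pi/2)
    print("t",round(o["clock"],2),"tcp",o["tcp_pos"].round(4),"shift",s.round(4),"rot",w.round(4),"F",o["contact_force"].round(1),"m",o["moment"].round(2),"w",round(o["grip_width"],4))
    print("joints",o["joints"].round(2))
E
python3 -c "
from g import *
rel([*AX,.36],YAW); rel([.415,.25,.39],YAW)"
```

```text
t 0.1 tcp [0.2994 0.6047 0.4038] shift [-1.7686  0.1493 -1.718 ] rot [-2.000e-04 -3.344e-01 -1.100e-03] F [ 0.3  1.4 -0.9] m [ 0.05 -0.04 -0.04] w 0.0856
joints [-1.22  0.48  0.02  1.56 -0.01  1.11 -0.08]
t 0.1 tcp [0.2994 0.6047 0.4038] shift [-0.8884  0.0477 -0.8699] rot [-2.000e-04 -3.344e-01 -1.100e-03] F [ 0.3  1.4 -0.9] m [ 0.05 -0.04 -0.04] w 0.0856
joints [-1.22  0.48  0.02  1.56 -0.01  1.11 -0.08]
```

>>> step_arm(xyz=[[-0.88, 0.05, -0.86], [-0.88, 0.05, -0.86], [-0.88, 0.05, -0.86], [-0.88, 0.05, -0.86], [-0.88, 0.05, -0.86], [-0.88, 0.05, -0.86], [-0.88, 0.05, -0.86], [-0.88, 0.05, -0.86]], rotation=[[0, -0.334, 0], [0, -0.334, 0], [0, -0.334, 0], [0, -0.334, 0], [0, -0.334, 0], [0, -0.334, 0], [0, -0.334, 0], [0, -0.334, 0]], grip=0)

```text
clock: 1.1
tcp_pos: [0.4133, 0.2539, 0.3893]
orientation: [-1.178, -1.256, 1.258]
contact_force: [0.4, 1.6, -0.3]
grip_width: 0.0854
```

```bash
python3 -c "
from g import *
rel([*AX,.36],YAW)"
```

```text
t 1.1 tcp [0.4133 0.2539 0.3893] shift [-1.2002  0.0986 -0.298 ] rot [-0.0005 -0.0004 -0.0007] F [ 0.4  1.6 -0.3] m [0.04 0.01 0.02] w 0.0854
joints [-0.71  0.18  0.03  2.02 -0.01  0.95  0.96]
```

>>> step_arm(xyz=[[-0.95, 0.05, -0.24], [-0.95, 0.05, -0.24], [-0.95, 0.05, -0.24], [-0.95, 0.05, -0.24], [-0.95, 0.05, -0.24], [-0.95, 0.05, -0.24]], rotation=[[0, 0, 0], [0, 0, 0], [0, 0, 0], [0, 0, 0], [0, 0, 0], [0, 0, 0]])

```text
clock: 1.85
tcp_pos: [0.5045, -0.0277, 0.3743]
orientation: [-1.181, -1.252, 1.256]
contact_force: [0.1, 1.4, -0.2]
grip_width: 0.0852
```

```bash
python3 -c "
from g import *
rel([*AX,.36],YAW)"
```

```text
t 1.85 tcp [ 0.5045 -0.0277  0.3743] shift [-0.2435  0.0483 -0.0562] rot [-0.0005 -0.0028 -0.0014] F [ 0.1  1.4 -0.2] m [ 0.06 -0.01  0.02] w 0.0852
joints [-0.28  0.23  0.24  2.   -0.07  0.92  1.63]
```

>>> step_arm(xyz=[[-0.2435, 0.048, -0.056], [-0.2435, 0.048, -0.056], [-0.2435, 0.048, -0.056], [-0.2435, 0.048, -0.056]], rotation=[[0, -0.003, 0], [0, -0.003, 0], [0, -0.003, 0], [0, -0.003, 0]])

```text
clock: 2.35
tcp_pos: [0.5259, -0.0971, 0.36]
orientation: [-1.176, -1.259, 1.261]
contact_force: [-0.1, -0.0, -1.0]
grip_width: 0.0858
```

Run:
```python
from g import *
rel([*AX,.296],YAW)
for n,(a,b,c,d) in(("scene",(140,260,235,355)),("top",(150,250,280,400))):
    f=r.grab_frame(n); cv2.imwrite(f"pics/{n}1.png",cv2.resize(f["pixels"][a:b,c:d,::-1],None,fx=5,fy=5,interpolation=cv2.INTER_CUBIC))
```

```text
t 2.35 tcp [ 0.5259 -0.0971  0.36  ] shift [-0.0079  0.2134  0.0006] rot [-0.0007  0.0023 -0.0007] F [-0.1 -0.  -1. ] m [-0.02  0.01  0.04] w 0.0858
joints [-0.16  0.3   0.27  1.95 -0.1   0.9   1.8 ]
```

View pics/scene1.png

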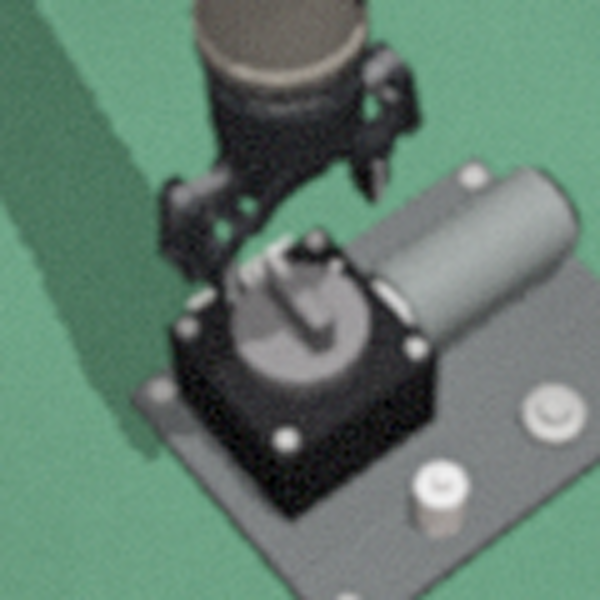

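View pics/top1.png

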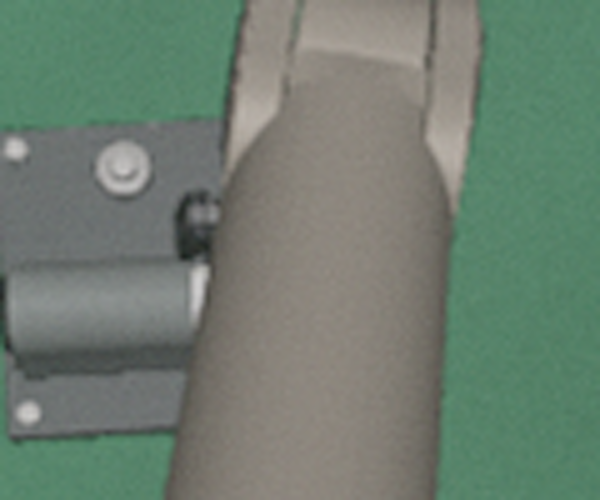

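The scene view shows the open fingers straddling the bar, with the knob skirt near zoomed (300,325). The arm hides the knob in the top view. Next I'll descend.

>>> step_arm(xyz=[[-0.008, 0.11, 0.0], [-0.008, 0.2134, 0.0], [-0.008, 0.2134, 0.0], [-0.008, 0.2134, 0.0], [-0.008, 0.2134, 0.0]], rotation=[[0, 0.002, 0], [0, 0.002, 0], [0, 0.002, 0], [0, 0.002, 0], [0, 0.002, 0]])

```text
clock: 3.08
tcp_pos: [0.5265, -0.0999, 0.2976]
orientation: [-1.18, -1.258, 1.258]
contact_force: [0.3, 0.7, 0.3]
grip_width: 0.0854
```

```bash
python3 -c "
from g import *
rel([*AX,.296],YAW)"
```

```text
t 3.08 tcp [ 0.5265 -0.0999  0.2976] shift [0.0012 0.0054 0.0022] rot [ 0.0012  0.0004 -0.001 ] F [0.3 0.7 0.3] m [-0.01 -0.01  0.01] w 0.0854
joints [-0.14  0.39  0.26  2.   -0.14  0.77  1.84]
```

>>> step_arm(xyz=[[0, 0, 0], [0, 0, 0], [0, 0, 0], [0, 0, 0]], rotation=[[0, 0, 0], [0, 0, 0], [0, 0, 0], [0, 0, 0]], grip=0.7, force=25)

```text
clock: 3.58
tcp_pos: [0.5265, -0.0999, 0.2976]
orientation: [-1.18, -1.258, 1.258]
contact_force: [0.0, 0.6, -0.6]
grip_width: 0.0255
```

```bash
python3 -c "
from g import *
rel([*AX,.296],YAW)"
```

```text
t 3.58 tcp [ 0.5265 -0.0999  0.2976] shift [0.0012 0.0054 0.0022] rot [ 0.0011  0.0004 -0.001 ] F [ 0.   0.6 -0.6] m [0.02 0.03 0.04] w 0.0255
joints [-0.14  0.39  0.26  2.   -0.14  0.77  1.84]
```

>>> step_arm(xyz=[[0, 0.005, 0], [0, 0.005, 0], [0, 0.005, 0], [0, 0.005, 0]], rotation=[[0, 0, 0], [0, 0, 0], [0, 0, 0], [0, 0, 0]], grip=1, force=40)

```text
clock: 4.08
tcp_pos: [0.5266, -0.0987, 0.2969]
orientation: [-1.178, -1.26, 1.257]
contact_force: [-2.9, 4.5, 10.5]
grip_width: 0.0136
```

```bash
python3 -c "
from g import *
rel([*AX,.296],YAW)"
```

```text
t 4.08 tcp [ 0.5266 -0.0987  0.2969] shift [-0.0027  0.003   0.0028] rot [0.0011 0.001  0.0004] F [-2.9  4.5 10.5] m [ 1.06  0.8  -0.03] w 0.0136
joints [-0.14  0.39  0.26  2.   -0.14  0.76  1.84]
```

>>> step_arm(xyz=[[0, -0.01, 0], [0, -0.02, 0], [0, -0.03, 0], [0, -0.04, 0], [0, -0.04, 0], [0, -0.04, 0]], rotation=[[0, 0, 0], [0, 0, 0], [0, 0, 0], [0, 0, 0], [0, 0, 0], [0, 0, 0]])

```text
clock: 4.82
tcp_pos: [0.5264, -0.0986, 0.3088]
orientation: [-1.177, -1.26, 1.257]
contact_force: [2.6, 1.0, -11.6]
grip_width: 0.0132
```

Run:
```python
from g import *
rel([*AX,.308],YAW)
for n,(a,b,c,d) in(("scene",(140,260,235,355)),):
    f=r.grab_frame(n); cv2.imwrite(f"pics/{n}2.png",cv2.resize(f["pixels"][a:b,c:d,::-1],None,fx=5,fy=5,interpolation=cv2.INTER_CUBIC))
```

```text
t 4.83 tcp [ 0.5264 -0.0986  0.3088] shift [-0.0032  0.0027  0.0023] rot [0.0009 0.001  0.0005] F [  2.6   1.  -11.6] m [ 0.14 -0.71  0.  ] w 0.0132
joints [-0.14  0.37  0.26  1.99 -0.13  0.79  1.83]
```

View pics/scene2.png

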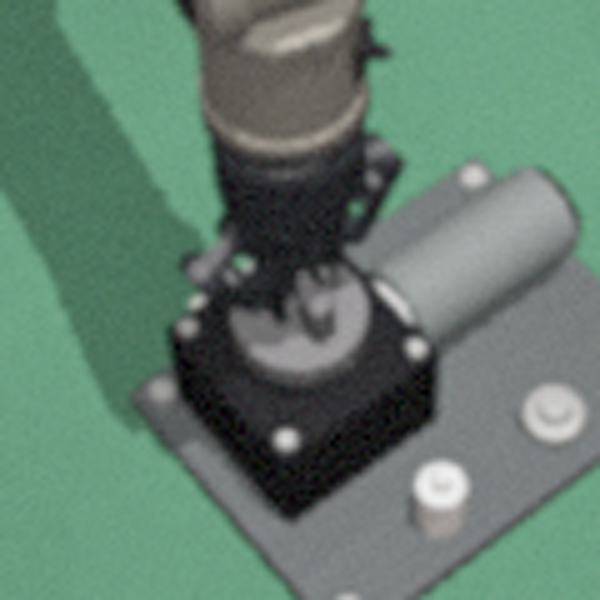

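The knob is about 12 mm up and the reading is −11.6 N, which matches the spring. Now I'll turn to just short of the search zone.

>>> step_arm(xyz=[[0, 0, 0], [0, 0, 0], [0, 0, 0], [0, 0, 0], [0, 0, 0], [0, 0, 0], [0, 0, 0], [0, 0, 0]], rotation=[[0, 0.08, 0], [0, 0.16, 0], [0, 0.24, 0], [0, 0.32, 0], [0, 0.4, 0], [0, 0.465, 0], [0, 0.465, 0], [0, 0.465, 0]])

```text
clock: 5.88
tcp_pos: [0.526, -0.0995, 0.3087]
orientation: [-1.452, -0.709, 0.709]
contact_force: [1.7, -4.2, -10.8]
grip_width: 0.0131
```

Run:
```python
from g import *
rel([.5264,-.0988,.305],YAW-.74)
```

```text
t 5.88 tcp [ 0.526  -0.0995  0.3087] shift [0.0027 0.0123 0.0005] rot [0.0003 0.0079 0.0001] F [  1.7  -4.2 -10.8] m [-1.3  -0.3   0.04] w 0.0131
joints [-0.28  0.39  0.43  2.   -0.23  0.79  1.2 ]
```

>>> step_arm(xyz=[[0.003, 0.006, 0], [0.003, 0.012, 0], [0.003, 0.012, 0], [0.003, 0.012, 0]], rotation=[[0, 0, 0], [0, 0, 0], [0, 0, 0], [0, 0, 0]])

```text
clock: 6.38
tcp_pos: [0.5262, -0.0994, 0.3049]
orientation: [-1.453, -0.709, 0.71]
contact_force: [0.8, -5.6, -10.1]
grip_width: 0.0133
```

Run:
```python
from g import *
rel([.5264,-.0988,.305],YAW-.74)
```

```text
t 6.38 tcp [ 0.5262 -0.0994  0.3049] shift [ 0.002  -0.0003  0.0008] rot [ 0.0002  0.0078 -0.0005] F [  0.8  -5.6 -10.1] m [-1.41  0.05 -0.05] w 0.0133
joints [-0.28  0.4   0.43  2.   -0.23  0.79  1.2 ]
```

>>> step_arm(xyz=[[0, 0, 0], [0, 0, 0], [0, 0, 0], [0, 0, 0]], rotation=[[0, 0, 0], [0, 0, 0], [0, 0, 0], [0, 0, 0]], grip=0.8)

```text
clock: 6.88
tcp_pos: [0.5264, -0.0992, 0.3052]
orientation: [-1.452, -0.709, 0.709]
contact_force: [0.5, 0.2, 0.6]
grip_width: 0.017
```

Run:
```python
from g import *
rel([.5264,-.0988,.305],YAW-.74)
for n,(a,b,c,d) in(("scene",(140,260,235,355)),):
    f=r.grab_frame(n); cv2.imwrite(f"pics/{n}3.png",cv2.resize(f["pixels"][a:b,c:d,::-1],None,fx=5,fy=5,interpolation=cv2.INTER_CUBIC))
```

```text
t 6.88 tcp [ 0.5264 -0.0992  0.3052] shift [0.0009 0.0006 0.0008] rot [ 0.0004  0.0081 -0.0001] F [0.5 0.2 0.6] m [0.01 0.01 0.01] w 0.017
joints [-0.28  0.4   0.43  2.   -0.23  0.79  1.2 ]
```

View pics/scene3.png

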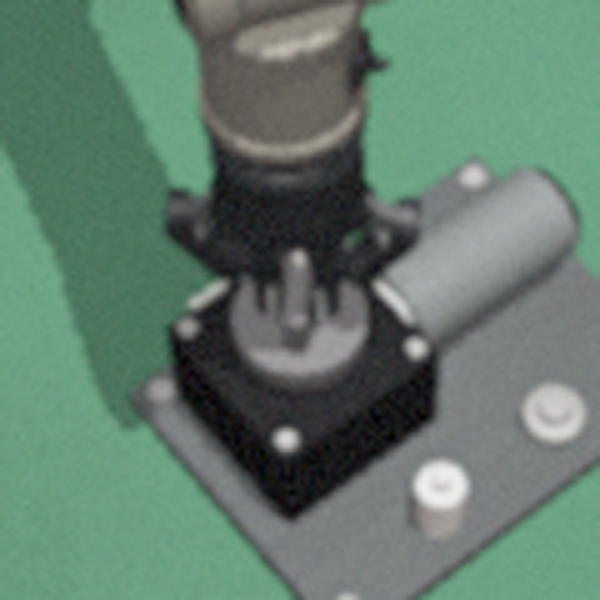

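The fingers are loose and unloaded, with a width of 17 mm. I'll write a check that tells dropped from raised by the skirt's front edge in the scene view.

```bash
cat > chk.py <<'E'
from g import *
def edge(im):
    v=im[205:225,288:299].astype(float).mean(2)
    e=[]
    for c in range(v.shape[1]):
        p=v[:,c]; th=75
        i=[k for k in range(len(p)-1) if p[k]>=th>p[k+1]]
        if i: k=i[-1]; e.append(205+k+(p[k]-th)/(p[k]-p[k+1]))
    return round(float(np.mean(e)),2) if e else None
def chk(th):
    rel([.5264,-.0992,.305],YAW-th)
    f=r.grab_frame("scene"); print("edge",edge(f["pixels"])); return f
E
python3 - <<'E'
from chk import *
print("seated",edge(np.load("scene0.npz")["pixels"]))
f=chk(.80); print(f["pixels"][205:222,294].mean(1).round())
E
```

```text
seated 217.24
t 6.92 tcp [ 0.5263 -0.0992  0.3051] shift [ 0.0002  0.0002 -0.0001] rot [ 0.0003  0.0462 -0.0002] F [0.2 0.  1. ] m [-0.   -0.01  0.01] w 0.0168
joints [-0.28  0.4   0.43  2.   -0.23  0.79  1.2 ]
edge 216.04
[110.  79.  78.  78.  82. 110. 144. 158. 156. 139. 106.  82.  75.  42.
  44.  51.  42.]
```

>>> step_arm(xyz=[[0, 0, 0], [0, 0, 0], [0, 0, 0]], rotation=[[0, 0.03, 0], [0, 0.06, 0], [0, 0.08, 0]])

```text
clock: 7.35
tcp_pos: [0.5263, -0.0992, 0.305]
orientation: [-1.484, -0.611, 0.612]
contact_force: [-0.0, -0.0, 1.1]
grip_width: 0.0173
```

```bash
python3 -c "
from chk import *
chk(.9)"
```

```text
t 7.35 tcp [ 0.5263 -0.0992  0.305 ] shift [ 0.0003  0.0001 -0.0001] rot [ 0.0003  0.0291 -0.0003] F [-0.  -0.   1.1] m [-0.04 -0.09  0.03] w 0.0173
joints [-0.3   0.4   0.46  2.01 -0.25  0.79  1.09]
edge 215.95
```

>>> step_arm(xyz=[[0, 0, 0], [0, 0, 0], [0, 0, 0]], rotation=[[0, 0.02, 0], [0, 0.04, 0], [0, 0.04, 0]])

```text
clock: 7.78
tcp_pos: [0.5263, -0.0993, 0.3049]
orientation: [-1.498, -0.561, 0.562]
contact_force: [-0.3, -0.6, -0.9]
grip_width: 0.0172
```

```bash
python3 -c "
from chk import *
chk(.9)"
```

```text
t 7.78 tcp [ 0.5263 -0.0993  0.3049] shift [ 0.0006 -0.0002  0.0001] rot [ 0.0004 -0.0119 -0.0005] F [-0.3 -0.6 -0.9] m [-0.28 -0.01  0.08] w 0.0172
joints [-0.31  0.4   0.48  2.01 -0.26  0.79  1.03]
edge 215.97
```

>>> step_arm(xyz=[[0, 0, 0], [0, 0, 0], [0, 0, 0]], rotation=[[0, 0.015, 0], [0, 0.03, 0], [0, 0.03, 0]])

```text
clock: 8.2
tcp_pos: [0.5262, -0.0994, 0.3049]
orientation: [-1.507, -0.524, 0.525]
contact_force: [-0.7, -1.0, -1.7]
grip_width: 0.017
```

```bash
python3 -c "
from chk import *
chk(.9)"
```

```text
t 8.2 tcp [ 0.5262 -0.0994  0.3049] shift [ 0.0008 -0.0003  0.0002] rot [ 0.0004 -0.042  -0.0005] F [-0.7 -1.  -1.7] m [-0.23  0.02  0.12] w 0.017
joints [-0.32  0.4   0.49  2.01 -0.26  0.79  0.99]
edge 215.91
```

>>> step_arm(xyz=[[0, 0, 0], [0, 0, 0], [0, 0, 0]], rotation=[[0, 0.015, 0], [0, 0.03, 0], [0, 0.03, 0]])

```text
clock: 8.62
tcp_pos: [0.5263, -0.0992, 0.305]
orientation: [-1.516, -0.488, 0.488]
contact_force: [-0.2, -0.6, -0.1]
grip_width: 0.0172
```

```bash
python3 -c "
from chk import *
chk(.9)"
```

```text
t 8.62 tcp [ 0.5263 -0.0992  0.305 ] shift [ 0.0002 -0.0001 -0.0001] rot [ 0.0004 -0.072  -0.0004] F [-0.2 -0.6 -0.1] m [-0.    0.03 -0.02] w 0.0172
joints [-0.33  0.41  0.5   2.01 -0.27  0.79  0.95]
edge 217.48
```

The edge jumped to 217.5 (seated is about 217.2) and the moment went to zero, so it has dropped. I'll open and retreat straight up.

>>> step_arm(xyz=[[0, 0, 0], [0, 0, 0], [0, 0, 0], [0, -0.1, 0], [0, -0.25, 0], [0, -0.4, 0], [0, -0.4, 0]], rotation=[[0, 0, 0], [0, 0, 0], [0, 0, 0], [0, 0, 0], [0, 0, 0], [0, 0, 0], [0, 0, 0]], grip=0.5)

```text
clock: 9.55
tcp_pos: [0.5273, -0.0997, 0.4284]
orientation: [-1.518, -0.493, 0.483]
contact_force: [-0.4, 1.1, -0.4]
grip_width: 0.0424
```

```bash
python3 -c "
from chk import *
f=chk(.9)
cv2.imwrite('pics/s4.png',cv2.resize(f['pixels'][165:275,250:385,::-1],None,fx=5.5,fy=5.4,interpolation=cv2.INTER_CUBIC))"
```

```text
t 9.55 tcp [ 0.5273 -0.0997  0.4284] shift [-0.0036  0.4113  0.005 ] rot [ 0.003  -0.0718  0.0033] F [-0.4  1.1 -0.4] m [-0.02  0.06  0.01] w 0.0424
joints [-0.41  0.24  0.57  1.89 -0.15  1.04  0.85]
edge 217.41
```

View pics/s4.png

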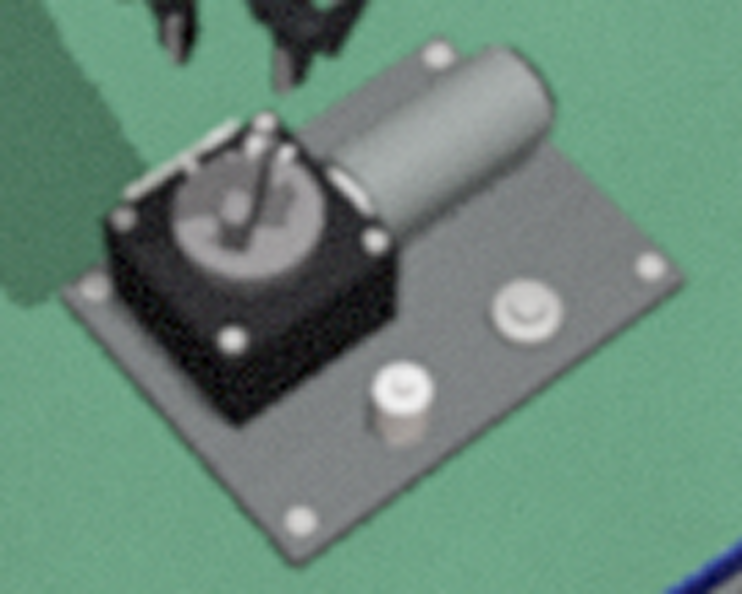

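The knob's skirt outline, at zoomed (248,213), matches the seated start picture. The pointer, at about (258,145), now sits close to the working tick at (287,152). The roller and pinion haven't moved and the arm is clear.

```bash
python3 -c "
from bench import r
print(r.hand_in())"
```

```text
the job is handed in; nothing more can be done
None
```

The selector knob is seated in the working detent, just short of the second tick, and the job is handed in at about 9.6 s of the 48 s allowed.

- **How it was done:** I gripped the bar and pulled the knob up about 12 mm. I turned it clockwise to about 0.73 rad, then lowered it gently and loosened the fingers so the pin rested on the collar. From there I turned in small steps, with about 0.12 Nm at most about the vertical axis at the end-of-step readings. The spring pulled it in when the tool was at about 1.01 rad. The knob trails the loose fingers, so I put its own angle at roughly 0.88 rad; I did not measure that directly.
- **Seating check:** After the drop, the turning moment fell to zero. The skirt's front edge was at pixel row 217.4, against 217.2 when seated at the start and about 216.0 when raised. That difference is only a little over a pixel, but the final close-up also shows the skirt outline where it was when seated.
- **Everything else:** The gripper is open and well clear above the knob. The roller and pinion look unmoved in the last close-up. I did not take a final picture of the other bench items, but the arm stayed well above them. No check failed.

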